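# Find the pitch-comb leaf that fits the screw

### The arm

A 7-joint arm with a two-finger parallel gripper is mounted at the origin on the work surface; the furniture and walls round the work are solid. World frame = base frame: x ahead of the robot, y to its left, z up, the work surface at z = 0. Lengths are in mm, angles in degrees, forces in N, time in s.
With the tool pointing down it reaches from about 400 to 875 mm from the base axis. Payload 6.5 kg.
Tool frame: the origin (TCP) lies between the finger pads; the fingertips stand tip_reach ahead of it and the grasp point (between the pads) lies 11 mm behind it (tip_reach is the distance from the TCP to the fingertips, in mm); z points along the fingers, y is the line along which they close (so a half turn about z gives the same grasp; the last joint's range is limited). The gripper opens to 85 mm and grips with 20 to 120 N. Pads are 22 mm wide; open, the fingers measure 114 mm over their backs; the gripper's body (76 mm by 85 mm) begins 54 mm behind the grasp point. The pads swing forward as they close: fully open they stand 13 mm farther back than shut.
Start: joints at [-3.793, 30.733, -0.252, 88.115, 0.149, 61.152, -4.079], TCP at [649.992, 0, 239.29] pointing down, gripper open.
Joint ranges: [-154.64, 154.64], [-21.42, 123.67], [-72.66, 72.17], [13.99, 137.28], [-74.86, 254.86], [10.95, 109.41], [-158.01, 158.01]. Speed limits (degrees/s): [136.94, 136.94, 180, 180, 180, 180, 180].

### API

Orientations are given as a 3x3 rotation matrix whose columns are the frame's x, y, z axes.
In Python, from cell import * gives the robot as it stands.
- The arm moves only by the tool drive_tool, never from a script. Its arguments are lists of equal length, an entry for each row: "translation": the shift along the tool's x, y, z in m, a list of three; "rotation": the turn, a rotation vector about the tool's x, y, z in rad, a list of three. A call has 1 to 20 rows; each row shifts and turns the commanded pose from where the row before left it, along the tool's axes as they then stand; what a row does not reach is not made up. A row lasts 1/8 s, in which the tool goes at most 62.5 mm and 10.7 degrees, less where a joint would pass 70% of its speed; a pose out of reach is approached as far as the arm can. A call with a gripper value outside its range is refused whole. "gripper" is the opening, from 0 (shut) to 1 (fully open), set as the call begins (left out, the last holds). The fingers move at their own pace and stop on an object; "squeeze" is the grip in N (left out, the last holds). Time passes only in rows, so rows that do not move let the fingers close. It gives the time, the measured TCP pose, the force, the opening and the grip force at its end, in the units of the state.
- observe(): the state, without advancing time (a new reading comes with each control period).
- read_camera(name): name is "scene" or "side" or "wrist"; returns the picture (400x640x3 uint8, red, green, blue); there is no depth.
- calibration(name): a dict with "fx", "fy", "cx", "cy" (pixels), "view" (4x4, takes a point from world to camera coordinates); the wrist camera has in their place "mount" (4x4, takes a point from camera to tool coordinates, whose origin is the TCP and whose axes are the flange's). Camera axes: x right, y down, z forward; pixel columns grow to the right and rows downward; lengths in mm; the calibration is good to about 2 mm. A picture is of the moment at which its call begins: read the wrist's pose just before it. calibration takes no time and is no camera call.
- close_job(): hands the job in; it is judged then, once.
Trained networks look in the newest picture that a camera, given by its name, has taken for a name from the list of things; names that differ only in an ending like _2 or _b are one class to them, and where a whole thing is asked for, a point or a joint stands for the part that bears it (a point fixed in the world has none). Each returns a list of dicts, best first, with "score" (0 to 1); they miss things now and then, are a little off and sometimes report something else, mostly with a low value. They report only what shows in the picture. A call takes as long as a camera call.
- find_in(camera, name): "bbox" ([centre column, centre row, width, height] in pixels, round what is visible of it).
- pinpoint(camera, name): "point" ([column, row] in pixels: a listed point, or the origin of a listed thing).
The state is a dict: "clock": time; "joints": joint angles; "qvel": joint speeds; "tau": joint torques, N m; "tcp_pos": TCP position; "eef_rot": TCP orientation; "wrist_force": force on the tool from outside, world axes, zero at the start; "wrist_torque": the same for the moment, N m; "finger_gap": finger opening in mm; "grasp_force": force on a finger pad.
Only numpy, scipy, OpenCV 4.12 (cv2) and the standard library are available. Lean on these libraries where they do the work, as an engineer would, in place of code of your own. Each camera call takes 0.05 s, during which the arm holds its last target. There are 200 camera calls.

### The job

Find which of the three pitch-comb leaves fits the screw in the blue stand: try them one at a time, pressing gently and feeling along the screw for the grooves, and leave the leaf that goes fully home seated on the screw with both feet on the ledges. Any leaf that does not fit goes back upright on the black mat, so that in the end the other two leaves stand there. Do not tip a leaf over and leave the tape, the jar and the dish alone.

Things in the scene. Friction and masses are not known exactly. Their poses are not given: they have to be found in the camera images.
- screw_stand: blue stand fixed to the table, 64 (x) by 140 mm (y); origin at the centre of its underside, z up. It clamps a coarse steel screw lying along its y. On both sides of the screw, x = 18.5 to 32 mm, flat ledges 35 mm above the table. End posts: inner faces at y = -57 and 57 mm, tops 60 mm up. It does not give: press gently, within about 20 N.
- screw_axis (a point): middle of the screw's axis, 40 mm above the table; y along the screw. Crest diameter 32, root 20 mm; crests are 3 mm wide rings, pitch 10 mm. The screw is clamped up to 5 mm either way along y: this point is fixed to the stand and does not show where the crests lie; feel for that.
- home (a point): where the handle point of the fitting leaf is when fully home (95 mm above the table, feet on both ledges, leaf y along the stand's y). Along the screw a leaf may sit in any grooves within 27 mm of it. With a wrong leaf, or with teeth on crests, the handle stops about 5.7 mm higher; teeth have about 1 mm play each way lengthwise, 3 mm sideways.
- leaf_mat: black mat fixed to the table on which the leaves stand, 90 (x) by 260 (y), 3 mm thick; origin at the centre of its underside; the leaves stand in a row along its y, 85 mm apart, their own y along the mat's y
- leaf_a_handle (a point): middle of leaf_a's upright orange handle plate, 60 mm above the underside of its feet, 20 mm below its top. The plate is 10 mm thick (the leaf's own x, to be gripped across), 60 long (y), and reaches from 37 to 80 mm above the feet. z up.
- leaf_b_handle (a point): the same point of leaf_b, which looks like leaf_a. The tooth pitches of the three leaves are 8.5, 10 and 11.5 mm; which leaf has which is not known and must be found by trying.
- leaf_c_handle (a point): the same point of leaf_c, which looks like leaf_a
- leaf_a: the whole leaf_a, about 0.16 kg, 80 mm high; origin at the centre of the underside of its feet. Under the handle two flanks slope down and out at 45 degrees to two feet (49 mm over all in x, 60 in y), a saddle that fits over the screw, with five inward teeth a flank, 5 mm wide with rounded crests.
- leaf_b: the whole leaf_b, built alike but for the pitch; same origin
- leaf_c: the whole leaf_c, built alike but for the pitch; same origin
- masking_tape: bystander, to be left alone: a roll of masking tape lying flat, 98 x 96 x 25; origin at the centre of its underside
- jar_north: bystander, to be left alone: a jar with a black lid, 62 across, 66 high; origin at the centre of its underside
- petri_1: bystander, to be left alone: a petri dish, 59 across, 15 high; origin at the centre of its underside

How it is judged:
By the outcome, as a careful person would: the job done as asked, in the order asked, and still so for the second after the job is handed in, with the robot touching nothing.
It also fails if it takes over 72 s, if anything falls off the work surface, if the arm or the gripper's body presses on something with over 40 N, if the wrist force passes 120 N, or if a joint passes its speed limit or range.

## Working session

There is one attempt and no reset: what is moved stays moved. The work goes in short steps, Python scripts to look and compute and a tool call to move; the robot and the scene stay as the last step left them, time stands still between calls to the robot, and variables do not carry over. Pictures are saved under pics/ and viewed, at most 10 in all, crops included, and the job is handed in when it is done.

Besides the shell and the picture viewer there is one more tool, called after "Emit:" as name(argument=value, ...) on one line, values as JSON. drive_tool: Moves the arm, as the interface text tells. Its arguments: {"type":"object","properties":{"translation":{"type":"array"},"rotation":{"type":"array"},"gripper":{"type":"number"},"squeeze":{"type":"number"}},"required":["translation","rotation"]}

```bash
mkdir -p pics; cat > h.py <<'E'
from cell import *
import numpy as np, cv2
def ray(cam,px,st=None):
    c=calibration(cam)
    d=np.array([(px[0]-c["cx"])/c["fx"],(px[1]-c["cy"])/c["fy"],1.])
    if "view" in c:
        V=np.linalg.inv(np.array(c["view"]))
    else:
        st=st or observe(); T=np.eye(4);T[:3,:3]=st["eef_rot"];T[:3,3]=st["tcp_pos"]; V=T@np.array(c["mount"])
    return V[:3,3],V[:3,:3]@d
def atz(cam,px,z,st=None):
    o,d=ray(cam,px,st); return o+d*(z-o[2])/d[2]
def proj(cam,p,st=None):
    c=calibration(cam)
    if "view" in c: V=np.array(c["view"])
    else:
        st=st or observe(); T=np.eye(4);T[:3,:3]=st["eef_rot"];T[:3,3]=st["tcp_pos"]; V=np.linalg.inv(T@np.array(c["mount"]))
    q=V[:3,:3]@np.array(p)+V[:3,3]; return [c["fx"]*q[0]/q[2]+c["cx"],c["fy"]*q[1]/q[2]+c["cy"]]
def save(cam,n):
    im=read_camera(cam); cv2.imwrite("pics/"+n,np.ascontiguousarray(im[:,:,::-1])); return im
E
python3 - <<'E'
from h import *
np.set_printoptions(precision=1,suppress=True)
s=observe(); print({k:np.array(v).round(2).tolist() for k,v in s.items()})
ims=[save(c,c+"0.png") for c in("scene","side")]
save("wrist","wrist0.png")
Z=dict(screw_axis=40,home=95,leaf_a_handle=63,leaf_a=3,screw_stand=0,leaf_mat=0,masking_tape=0,jar_north=0,petri_1=0)
for c in("scene","side"):
  for n,z in Z.items():
    for r in pinpoint(c,n)[:4]: print(c,n,round(r["score"],2),np.array(r["point"]),atz(c,r["point"],z))
cv2.imwrite("pics/both.png",np.ascontiguousarray(np.vstack(ims)[:,:,::-1])[::1])
E
```

```text
{'clock': 0.0, 'joints': [-3.79, 30.78, -0.25, 88.17, 0.15, 61.15, -4.08], 'qvel': [-0.03, -0.0, 0.01, 0.02, 0.03, 0.05, 0.04], 'tau': [-0.0, -58.34, 1.05, -25.91, 0.01, 0.01, -0.0], 'tcp_pos': [649.39, -0.03, 238.41], 'eef_rot': [[-0.0, 1.0, -0.0], [1.0, 0.0, -0.0], [-0.0, -0.0, -1.0]], 'wrist_force': [0.53, -1.52, -0.32], 'wrist_torque': [-0.01, 0.0, -0.04], 'grasp_force': 0.0, 'finger_gap': 85.46}
scene screw_axis 0.74 [259.1 244.8] [601.6  25.3  40. ]
scene home 0.84 [254.2 226.1] [591.4  42.9  95. ]
scene home 0.63 [257.2 262.3] [493.9 128.   95. ]
scene leaf_a_handle 0.85 [371.  201.5] [ 505.2 -247.8   63. ]
scene leaf_a_handle 0.65 [319.7 303.9] [367.3 117.2  63. ]
scene leaf_a 0.79 [388.  207.5] [ 516.4 -351.5    3. ]
scene leaf_a 0.68 [371.4 217. ] [ 521.9 -280.2    3. ]
scene leaf_a 0.61 [355.8 233.9] [ 505.  -186.9    3. ]
scene screw_stand 0.65 [256.5 262.5] [604.5  34.    0. ]
scene screw_stand 0.4 [387.5 205.9] [ 525.3 -364.3    0. ]
scene leaf_mat 0.69 [370.9 220.5] [ 515.8 -268.6    0. ]
scene masking_tape 0.91 [290.4 222.1] [ 668.4 -141.3    0. ]
scene masking_tape 0
[... 229 characters left out ...]
3 [338.6 272.6] [447.3 -41.8   0. ]
side screw_axis 0.82 [337.8 189.9] [600.8  45.4  40. ]
side home 0.78 [337.3 171.7] [594.2  12.2  95. ]
side leaf_a_handle 0.86 [321.9 240.3] [ 517.8 -269.6   63. ]
side leaf_a_handle 0.55 [338.4 209.6] [ 570.5 -134.5   63. ]
side leaf_a 0.93 [332.3 294.9] [ 521.9 -349.9    3. ]
side leaf_a 0.67 [321.2 269.1] [ 516.7 -261.     3. ]
side leaf_a 0.6 [308.7 250.7] [ 503.7 -184.2    3. ]
side screw_stand 0.87 [339.9 206.8] [604.4  38.7   0. ]
side leaf_mat 0.63 [323.5 272.3] [ 519.8 -267.8    0. ]
side masking_tape 0.97 [387.2 238.8] [ 666.3 -153.2   -0. ]
side jar_north 0.74 [266.7 210.5] [433.5  47.6   0. ]
side petri_1 0.85 [273.8 224.4] [445.2 -37.3   0. ]
```

View pics/scene0.png

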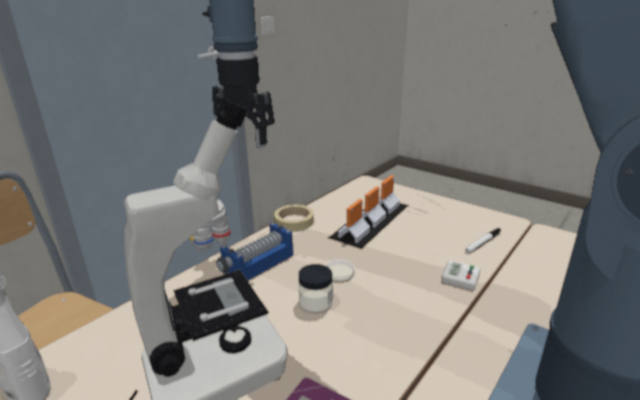

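View pics/side0.png

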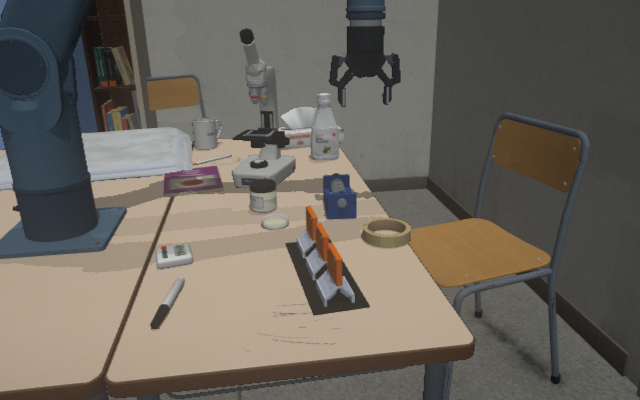

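The scene picture shows the stand near (257,255) and the mat with three leaves near (371,210). The side picture shows the leaves at (310–340, 230–290) and the stand at (339,200).

```bash
python3 - <<'E'
from h import *
np.set_printoptions(precision=2,suppress=True)
print(np.array(calibration("wrist")["mount"]),calibration("wrist")["fx"])
print(proj("wrist",[604,37,0]),proj("wrist",[518,-268,0]))
Z=dict(screw_axis=40,home=95,screw_stand=0)
for n,z in Z.items():
    for r in pinpoint("wrist",n)[:4]: print(n,round(r["score"],2),np.array(r["point"]),atz("wrist",r["point"],z))
E
```

```text
[[  -0.     -0.95   -0.3    76.19]
 [   1.     -0.     -0.     -0.81]
 [   0.     -0.3     0.95 -134.75]
 [   0.      0.      0.      1.  ]] 311.7901319324941
[np.float64(281.02688230184594), np.float64(130.64994815314765)] [np.float64(230.4177679786767), np.float64(340.3284113816424)]
screw_axis 0.94 [272.  139.7] [598.87  31.73  40.  ]
screw_axis 0.39 [226.  342.6] [ 525.89 -234.87   40.  ]
home 0.91 [261.8 140.6] [598.04  38.23  95.  ]
screw_stand 0.96 [273.5 133.1] [594.98  34.12   0.  ]
```

View pics/wrist0.png

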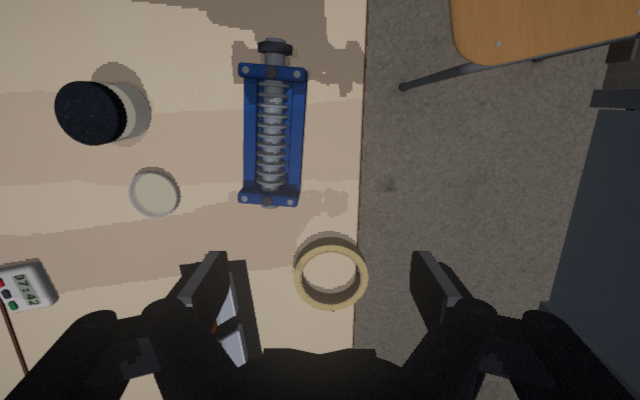

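The wrist view shows the stand with its posts' outer corners at (240,64), (307,73), (239,195) and (299,206), and the screw along column 271.

Emit:
drive_tool(translation=[[-0.05,-0.016,0],[-0.05,-0.016,0],[-0.05,-0.016,0],[-0.05,-0.016,0],[-0.05,-0.016,0],[-0.05,-0.016,0],[-0.05,-0.017,0],[-0.05,-0.017,0],[0,0,0],[0,0,0]], rotation=[[0,0,0],[0,0,0],[0,0,0],[0,0,0],[0,0,0],[0,0,0],[0,0,0],[0,0,0],[0,0,0],[0,0,0]])

```text
clock: 2.45
tcp_pos: [520.4, -399.3, 239.2]
eef_rot: [[-0.0, 1.0, 0.0], [1.0, 0.0, 0.001], [0.001, 0.0, -1.0]]
wrist_force: [-0.0, 1.3, -0.1]
finger_gap: 85.5
grasp_force: 0.0
```

```bash
python3 - <<'E'
from h import *
np.set_printoptions(precision=2,suppress=True)
s0=dict(tcp_pos=[649.39,0,238.4],eef_rot=[[0,1,0],[1,0,0],[0,0,-1]])
P=[atz("wrist",p,60,s0) for p in [(240,64),(307,73),(239,195),(299,206)]]
print(np.array(P),np.mean(P,0)); d=(P[0]+P[1]-P[2]-P[3]); print("yaw",np.degrees(np.arctan2(-d[0],d[1])))
st=observe();print(st["tcp_pos"])
save("wrist","wrist1.png")
for n,z in dict(leaf_a_handle=63,leaf_a=3,leaf_mat=0).items():
    for r in pinpoint("wrist",n)[:4]: print(n,round(r["score"],2),np.array(r["point"]),atz("wrist",r["point"],z))
for r in find_in("wrist","leaf_a_handle")[:4]: print(r)
E
```

```text
[[574.83 104.5   60.  ]
 [637.09  96.66  60.  ]
 [563.98 -23.43  60.  ]
 [626.99 -35.74  60.  ]] [600.73  35.5   60.  ]
yaw -4.600905818510871
[ 520.36 -399.32  239.17]
leaf_a_handle 0.81 [309.2  27.6] [ 511.04 -263.47   63.  ]
leaf_a_handle 0.66 [317.9  40.6] [ 518.85 -274.01   63.  ]
leaf_a 0.8 [322.5 125.3] [ 524.11 -354.47    3.  ]
leaf_a 0.68 [314.4  41.6] [ 514.83 -265.8     3.  ]
{'bbox': [314.9, 36.5, 52.1, 73.0], 'score': 0.9}
{'bbox': [321.4, 126.3, 48.9, 64.2], 'score': 0.29}
```

View pics/wrist1.png

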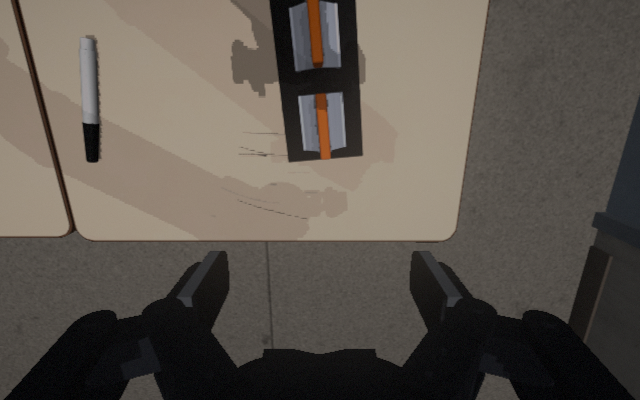

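The wrist view shows two leaves at about (316,35) and (322,125), and the mat's near edge from (289,161) to (362,155). The camera leans toward the fingers, so I'll move back along +y to see all three.

Emit:
drive_tool(translation=[[0.05,0,0],[0.05,0,0],[0,0,0]], rotation=[[0,0,0],[0,0,0],[0,0,0]])

```text
clock: 3.08
tcp_pos: [521.5, -294.2, 239.5]
eef_rot: [[-0.008, 1.0, 0.0], [1.0, 0.008, 0.003], [0.003, 0.001, -1.0]]
wrist_force: [0.2, 0.1, 0.7]
finger_gap: 85.4
grasp_force: 0.0
```

```bash
python3 - <<'E'
from h import *
np.set_printoptions(precision=2,suppress=True)
st=observe();print(st["tcp_pos"])
im=save("wrist","wrist2.png")
for n,z in dict(leaf_a_handle=63,leaf_a=3,leaf_mat=0).items():
    for r in pinpoint("wrist",n)[:4]: print(n,round(r["score"],2),np.array(r["point"]),atz("wrist",r["point"],z))
h=cv2.cvtColor(im,cv2.COLOR_RGB2HSV)
m=cv2.inRange(h,(3,150,120),(20,255,255)); m[:,:200]=0
n,l,s,c=cv2.connectedComponentsWithStats(m)
for i in range(1,n):
  if s[i,4]>80:
    ys,xs=np.where(l==i); print(s[i],c[i],cv2.minAreaRect(np.c_[xs,ys].astype(np.float32)))
x0,y0=230,0
cv2.imwrite("pics/w2c.png",cv2.resize(np.ascontiguousarray(im[0:270,230:400,::-1]),None,fx=2.2,fy=2.2))
E
```

```text
[ 521.52 -294.17  239.46]
leaf_a_handle 0.65 [312.5 143.6] [ 512.88 -268.63   63.  ]
leaf_a 0.75 [315.1 139.2] [ 514.46 -273.49    3.  ]
leaf_a 0.62 [308.9  60.3] [ 508.   -187.32    3.  ]
leaf_a 0.55 [319.7 206.9] [ 519.94 -358.58    3.  ]
[307 119  14  62 563] [313.56 149.3 ] ((313.5414123535156, 149.49656677246094), (61.70279312133789, 9.135003089904785), 85.2363510131836)
[315 207  12  52 444] [320.63 232.62] ((320.59906005859375, 232.4901123046875), (51.84143829345703, 8.855831146240234), 84.2894058227539)
```

View pics/w2c.png

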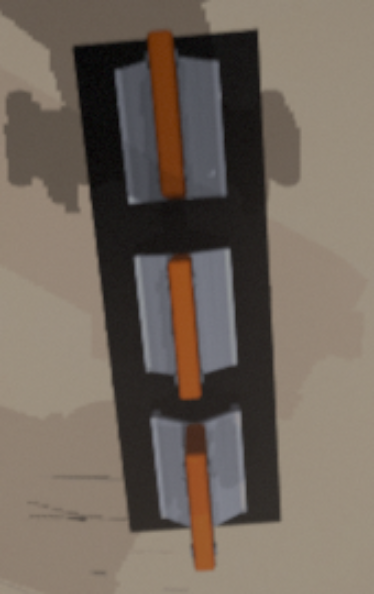

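The crop shows the three handle tops at crop pixels (161,32)-(173,182), (181,266)-(190,398) and (197,453)-(205,570). The mat corners are at (75,46), (258,30), (131,531) and (281,520).

```bash
python3 - <<'E'
from h import *
np.set_printoptions(precision=1,suppress=True)
st=observe();print(st["tcp_pos"])
f=lambda p,z:atz("wrist",(p[0]/2.2+230,p[1]/2.2),z,st)
for a,b in [((161,32),(173,182)),((181,266),(190,398)),((197,453),(205,570))]:
    A,B=f(a,83),f(b,83);d=A-B;print((A+B)/2,np.linalg.norm(d),np.degrees(np.arctan2(-d[0],d[1])))
C=[f(p,3) for p in[(75,46),(258,30),(131,531),(281,520)]];print(np.array(C),np.mean(C,0))
E
```

```text
[ 519.9 -301.2  239.5]
[ 507.9 -187.5   83. ] 53.35724821013066 4.205368712156234
[ 514.5 -275.2   83. ] 56.71793820345878 3.5471344340247932
[ 521.2 -358.7   83. ] 59.32129906122387 3.6392320672000724
[[ 460.7 -149.2    3. ]
 [ 548.8 -142.5    3. ]
 [ 480.  -407.1    3. ]
 [ 569.2 -400.     3. ]] [ 514.7 -274.7    3. ]
```

```bash
python3 - <<'E'
from h import *
np.set_printoptions(precision=1,suppress=True)
st=observe();print(st["tcp_pos"],np.array(st["eef_rot"]).round(3).tolist())
im=save("wrist","wrist3.png")
h=cv2.cvtColor(im,cv2.COLOR_RGB2HSV)
m=cv2.inRange(h,(3,150,150),(25,255,255)); m[:,:270]=0;m[:,360:]=0
n,l,s,c=cv2.connectedComponentsWithStats(m)
for i in range(1,n):
  if s[i,4]>80:
    ys,xs=np.where(l==i)
    g=lambda r:(xs[np.abs(ys-r)<=2].mean(),r)
    a,b=ys.min(),ys.max()
    A,B=[atz("wrist",(xs[np.abs(ys-r)<=2].mean(),r+o),83,st) for r,o in((a+0,-.5),(b,.5))]
    d=A-B;print(a,b,(A+B)/2,np.linalg.norm(d),np.degrees(np.arctan2(-d[0],d[1])))
b=(im.max(2)<60).astype(np.uint8); b[:,:250]=0;b[:,380:]=0;b[270:]=0
cs=cv2.findContours(b,cv2.RETR_EXTERNAL,cv2.CHAIN_APPROX_NONE)[0]
k=max(cs,key=cv2.contourArea); P=np.array([atz("wrist",p[0],3,st)[:2] for p in k],np.float32)
print(cv2.minAreaRect(P))
E
```

```text
[ 519.9 -301.2  239.5] [[0.001, 1.0, 0.0], [1.0, -0.001, -0.001], [-0.001, 0.0, -1.0]]
111 171 [ 515.4 -265.9   83. ] 56.65517542368184 4.7497251265511355
201 251 [ 522.2 -351.5   83. ] 56.23681342763973 5.280159494784814
((515.1005249023438, -265.2899475097656), (89.51778411865234, 258.37945556640625), 4.950773239135742)
```

Emit:
drive_tool(translation=[[0.04,-0.004,0.02],[0.04,-0.004,0.02],[0.039,-0.004,0.02],[0,0,0.02],[0,0,0],[0,0,0]], rotation=[[0,0,0],[0,0,0],[0,0,0],[0,0,-0.082],[0,0,0],[0,0,0]])

```text
clock: 4.08
tcp_pos: [508.4, -182.5, 160.0]
eef_rot: [[-0.078, 0.997, 0.001], [0.997, 0.078, -0.001], [-0.001, 0.001, -1.0]]
wrist_force: [0.9, -0.1, 0.4]
finger_gap: 85.8
grasp_force: 0.0
```

```bash
cat >> h.py <<'E'
def orange(cam="wrist",zt=83):
    st=observe(); print(np.round(st["tcp_pos"],1),np.round(st["eef_rot"],3)[0])
    im=read_camera(cam)
    h=cv2.cvtColor(im,cv2.COLOR_RGB2HSV)
    m=cv2.inRange(h,(3,150,150),(25,255,255)); m[:,:230]=0;m[:,410:]=0
    n,l,s,c=cv2.connectedComponentsWithStats(m)
    for i in range(1,n):
      if s[i,4]>80:
        ys,xs=np.where(l==i); a,b=ys.min(),ys.max()
        A,B=[atz(cam,(xs[np.abs(ys-r)<=2].mean(),r+o),zt,st) for r,o in((a,-.5),(b,.5))]
        d=A-B;print(a,b,((A+B)/2).round(1),np.linalg.norm(d).round(1),np.degrees(np.arctan2(-d[0],d[1])).round(2))
    return im
E
python3 - <<'E'
from h import *
im=orange(); cv2.imwrite("pics/w4.png",np.ascontiguousarray(im[:,:,::-1]))
E
```

```text
[ 508.4 -182.5  160. ] [-0.078  0.997  0.001]
167 217 [ 506.9 -171.9   83. ] 37.9 4.13
274 317 [ 514.  -257.6   83. ] 40.9 2.45
```

View pics/w4.png

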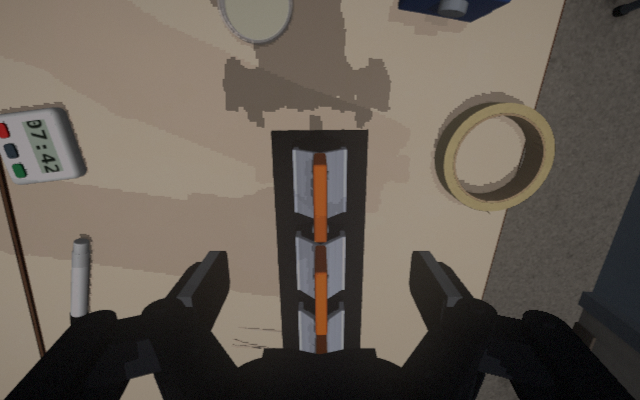

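The handle is centred at column 320, aligned with the tool, and spans rows 167–242 (centre y ≈ -183). I'll descend and grip.

Emit:
drive_tool(translation=[[0,0,0.04],[0,0,0.035],[0,0,0.026],[0,0,0],[0,0,0]], rotation=[[0,0,0],[0,0,0],[0,0,0],[0,0,0],[0,0,0]])

```text
clock: 4.75
tcp_pos: [509.0, -181.7, 59.6]
eef_rot: [[-0.081, 0.997, 0.002], [0.997, 0.081, -0.001], [-0.001, 0.002, -1.0]]
wrist_force: [-0.5, 0.2, 0.5]
finger_gap: 85.3
grasp_force: 0.0
```

Emit:
drive_tool(translation=[[0,0,0],[0,0,0],[0,0,0],[0,0,0],[0,0,0],[0,0,0]], rotation=[[0,0,0],[0,0,0],[0,0,0],[0,0,0],[0,0,0],[0,0,0]], gripper=0, squeeze=40)

```text
clock: 5.5
tcp_pos: [508.0, -181.0, 58.3]
eef_rot: [[-0.082, 0.997, -0.0], [0.997, 0.082, 0.0], [0.0, -0.0, -1.0]]
wrist_force: [0.2, 0.4, 0.4]
finger_gap: 9.4
grasp_force: 44.9
```

Emit:
drive_tool(translation=[[0,0,-0.045],[0,0,-0.045],[0.038,0.034,0],[0.038,0.034,0],[0.037,0.034,0],[0,0,0],[0,0,0],[0,0,0]], rotation=[[0,0,0],[0,0,0],[0,0,0],[0,0,0],[0,0,0],[0,0,0.163],[0,0,0],[0,0,0]])

```text
clock: 6.5
tcp_pos: [599.8, -61.1, 148.0]
eef_rot: [[0.079, 0.997, -0.001], [0.997, -0.079, -0.001], [-0.001, -0.001, -1.0]]
wrist_force: [-0.8, -0.5, -1.0]
finger_gap: 9.6
grasp_force: 44.7
```

```bash
python3 - <<'E'
from h import *
st=observe();print(np.round(st["tcp_pos"],1),np.round(st["eef_rot"],3)[0],st["wrist_force"])
im=save("wrist","w5.png")
for n,z in dict(screw_axis=40,home=95,screw_stand=0).items():
    for r in pinpoint("wrist",n)[:2]: print(n,round(r["score"],2),np.array(r["point"]),atz("wrist",r["point"],z,st))
E
```

```text
[599.8 -61.1 148. ] [ 0.079  0.997 -0.001] [-0.81715808 -0.49673985 -0.96930011]
screw_axis 0.58 [305.4  67.8] [596.50629433  34.91591328  40.        ]
screw_axis 0.31 [98.6 55.5] [449.58069989  54.87176728  40.        ]
home 0.95 [305.4  56.9] [598.99024026  35.99080056  95.        ]
screw_stand 0.66 [306.8  71.2] [596.01128932  35.44533302   0.        ]
```

View pics/w5.png

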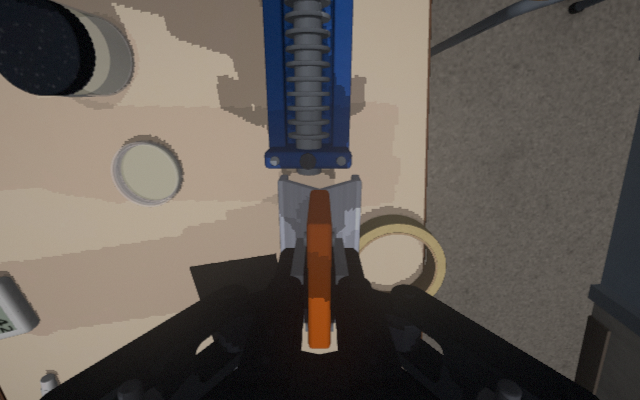

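The picture shows the leaf held upright with the near post top at columns 265–351, rows 151–167, and the screw running from (305,5) to (308,140).

```bash
python3 - <<'E'
from h import *
np.set_printoptions(precision=1,suppress=True)
st=dict(tcp_pos=[599.8,-61.1,148.],eef_rot=[[.079,.997,-.001],[.997,-.079,-.001],[-.001,-.001,-1]])
a=lambda x,y,z:atz("wrist",(x,y),z,st)
print(a(265,151,60),a(351,150,60),a(265,168,60),a(351,167,60))
print("rails",a(263,0,35),a(353,0,35),a(269,150,35),a(351,150,35))
A,B=a(305,5,40),a(308.2,140,40);print("screw",A,B,np.degrees(np.arctan2(A[0]-B[0],A[1]-B[1])))
im=cv2.imread("pics/w5.png").astype(int)
for r in (10,40,70,100,130,158,163):
    row=im[r]; m=(row[:,0]-row[:,2]>35); c=np.where(m[240:380])[0]+240; print(r,c.min(),c.max())
E
```

```text
[563.2 -19.8  60. ] [624.8 -23.9  60. ] [561.5 -32.2  60. ] [624.2 -36.4  60. ]
rails [571.   81.3  35. ] [633.4  76.3  35. ] [561.8 -23.1  35. ] [626.9 -28.3  35. ]
screw [599.9  74.7  40. ] [593.9 -17.   40. ] 3.7798792179915854
10 263 351
40 265 351
70 266 350
100 268 349
130 269 347
158 265 347
163 266 350
```

Emit:
drive_tool(translation=[[0.048,-0.0046,0],[0.048,-0.0046,0],[0,0,0],[0,0,0.024],[0,0,0.024],[0,0,0],[0,0,0]], rotation=[[0,0,0],[0,0,0],[0,0,-0.005],[0,0,0],[0,0,0],[0,0,0],[0,0,0]])

```text
clock: 7.58
tcp_pos: [599.4, 35.8, 101.1]
eef_rot: [[0.076, 0.997, 0.001], [0.997, -0.076, -0.0], [-0.0, 0.001, -1.0]]
wrist_force: [0.5, -0.7, -1.3]
finger_gap: 9.4
grasp_force: 44.7
```

Emit:
drive_tool(translation=[[0,0,0.001],[0,0,0.001],[0,0,0.001],[0,0,0.001],[0,0,0]], rotation=[[0,0,0],[0,0,0],[0,0,0],[0,0,0],[0,0,0]])

```text
clock: 8.2
tcp_pos: [598.9, 36.4, 96.2]
eef_rot: [[0.076, 0.997, -0.0], [0.997, -0.076, -0.0], [-0.0, -0.0, -1.0]]
wrist_force: [0.4, -0.5, -0.9]
finger_gap: 9.5
grasp_force: 44.7
```

Emit:
drive_tool(translation=[[0,0,0.0008],[0,0,0.0008],[0,0,0]], rotation=[[0,0,0],[0,0,0],[0,0,0]])

```text
clock: 8.57
tcp_pos: [599.3, 36.4, 95.6]
eef_rot: [[0.076, 0.997, 0.0], [0.997, -0.076, 0.0], [0.0, 0.0, -1.0]]
wrist_force: [-3.1, -0.7, 6.9]
finger_gap: 9.5
grasp_force: 46.0
```

Emit:
drive_tool(translation=[[0,0,0.0008],[0,0,0.0008],[0,0,0]], rotation=[[0,0,0],[0,0,0],[0,0,0]])

```text
clock: 8.95
tcp_pos: [599.5, 36.4, 95.4]
eef_rot: [[0.076, 0.997, 0.001], [0.997, -0.076, 0.0], [0.0, 0.001, -1.0]]
wrist_force: [-6.1, 0.0, 19.3]
finger_gap: 9.3
grasp_force: 47.9
```

Emit:
drive_tool(translation=[[0,-0.001,-0.0007],[0.0006,0,0],[0.0006,0,0],[0.0006,0,0],[0.0006,0,0],[0,0,0]], rotation=[[0,0,0],[0,0,0],[0,0,0],[0,0,0],[0,0,0],[0,0,0]])

```text
clock: 9.7
tcp_pos: [599.2, 36.7, 95.6]
eef_rot: [[0.077, 0.997, 0.002], [0.997, -0.077, -0.002], [-0.002, 0.002, -1.0]]
wrist_force: [-4.0, -4.9, 13.1]
finger_gap: 9.4
grasp_force: 46.8
```

Emit:
drive_tool(translation=[[0.0006,0,0],[0.0006,0,0],[0.0006,0,0],[0.0006,0,0],[0,0,0]], rotation=[[0,0,0],[0,0,0],[0,0,0],[0,0,0],[0,0,0]])

```text
clock: 10.32
tcp_pos: [599.2, 37.0, 95.6]
eef_rot: [[0.079, 0.997, 0.001], [0.997, -0.079, -0.004], [-0.004, 0.002, -1.0]]
wrist_force: [-3.5, -7.2, 15.4]
finger_gap: 9.7
grasp_force: 46.9
```

Emit:
drive_tool(translation=[[0,0,-0.003],[-0.003,-0.0005,0],[0,0,0.0015],[0,0,0.0015],[0,0,0]], rotation=[[0,0,0],[0,0,0],[0,0,0],[0,0,0],[0,0,0]])

```text
clock: 10.95
tcp_pos: [599.1, 38.6, 95.5]
eef_rot: [[0.076, 0.997, 0.003], [0.997, -0.076, 0.0], [0.001, 0.003, -1.0]]
wrist_force: [-1.8, -0.1, 13.2]
finger_gap: 9.5
grasp_force: 46.9
```

Emit:
drive_tool(translation=[[0,0,-0.003],[0.0015,0,0],[0,0,0.0015],[0,0,0.0015],[0,0,0]], rotation=[[0,0,0],[0,0,0],[0,0,0],[0,0,0],[0,0,0]])

```text
clock: 11.58
tcp_pos: [598.0, 41.1, 93.6]
eef_rot: [[0.075, 0.997, 0.001], [0.997, -0.075, 0.001], [0.001, 0.001, -1.0]]
wrist_force: [3.3, 3.0, -0.7]
finger_gap: 9.6
grasp_force: 44.7
```

Emit:
drive_tool(translation=[[0,0,-0.003],[0.0015,0,0],[0,0,0.0015],[0,0,0.0015],[0,0,0]], rotation=[[0,0,0],[0,0,0],[0,0,0],[0,0,0],[0,0,0]])

```text
clock: 12.2
tcp_pos: [597.7, 41.3, 93.6]
eef_rot: [[0.076, 0.997, -0.0], [0.997, -0.076, -0.0], [-0.0, -0.0, -1.0]]
wrist_force: [0.8, 2.8, -0.3]
finger_gap: 9.3
grasp_force: 44.7
```

Emit:
drive_tool(translation=[[0,0,0.001],[0,0,0.001],[0,0,0]], rotation=[[0,0,0],[0,0,0],[0,0,0]])

```text
clock: 12.58
tcp_pos: [597.7, 41.4, 91.6]
eef_rot: [[0.076, 0.997, -0.0], [0.997, -0.076, 0.0], [0.0, -0.0, -1.0]]
wrist_force: [1.2, 2.3, -1.1]
finger_gap: 9.7
grasp_force: 44.7
```

Emit:
drive_tool(translation=[[0,0,0.001],[0,0,0.001],[0,0,0]], rotation=[[0,0,0],[0,0,0],[0,0,0]])

```text
clock: 12.95
tcp_pos: [597.9, 41.5, 90.2]
eef_rot: [[0.076, 0.997, 0.0], [0.997, -0.076, 0.0], [0.0, 0.0, -1.0]]
wrist_force: [-0.3, 2.4, 4.9]
finger_gap: 9.6
grasp_force: 45.5
```

Emit:
drive_tool(translation=[[-0.001,0,0.0008],[0,0,0],[0,0,0]], rotation=[[0,0,0],[0,0,0],[0,0,0]])

```text
clock: 13.32
tcp_pos: [598.0, 41.4, 90.2]
eef_rot: [[0.075, 0.997, 0.0], [0.997, -0.075, 0.001], [0.001, 0.0, -1.0]]
wrist_force: [-2.2, 4.3, 11.0]
finger_gap: 9.2
grasp_force: 46.6
```

Emit:
drive_tool(translation=[[0,0,0],[0,0,0],[0,0,0],[0,0,0],[0,0,0]], rotation=[[0,0,0],[0,0,0],[0,0,0],[0,0,0],[0,0,0]], gripper=1)

```text
clock: 13.95
tcp_pos: [597.8, 40.2, 88.9]
eef_rot: [[0.076, 0.997, -0.0], [0.997, -0.076, -0.0], [-0.0, -0.0, -1.0]]
wrist_force: [-0.6, 0.5, 0.9]
finger_gap: 85.4
grasp_force: 0.0
```

Emit:
drive_tool(translation=[[0,0,-0.03],[0,0,-0.05],[0,0,-0.05],[-0.03,0,0],[-0.05,0,0],[-0.05,0,0],[0,0,0],[0,0,0]], rotation=[[0,0,0],[0,0,0],[0,0,0],[0,0,0],[0,0,0],[0,0,0],[0,0,0],[0,0,0]])

```text
clock: 14.95
tcp_pos: [587.9, -88.7, 218.9]
eef_rot: [[0.076, 0.997, -0.0], [0.997, -0.076, 0.001], [0.001, -0.0, -1.0]]
wrist_force: [-0.4, 0.4, -0.1]
finger_gap: 85.6
grasp_force: 0.0
```

```bash
python3 - <<'E'
from h import *
print(observe()["tcp_pos"]); a=save("wrist","w6.png"); b=save("side","s6.png")
cv2.imwrite("pics/f.png",np.ascontiguousarray(np.vstack([a[:300,150:470],b[130:330,220:540]])[:,:,::-1]))
E
```

```text
[587.94299989 -88.65216328 218.94935904]
```

View pics/f.png

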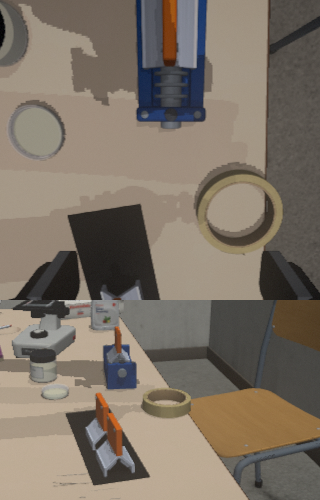

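The leaf sits level on the screw (wrist crop, near column 170), and the side crop shows the other two upright on the mat. The handle dropped about 5.4 mm from crest contact to a firm stop, which is what a fully home leaf should do.

```bash
python3 -c "
from cell import *
print(close_job())"
```

```text
the job is handed in; nothing more can be done
None
```

The first leaf I tried, the one nearest the stand, fits: it went fully home and is seated on the screw; the other two, which I didn't need to try, still stand upright on the mat, and I handed the job in at about 15 s.

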